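# Zero the footage counter and lift the empty spindle out of the rewinder

## Task

The film roll on the bench rewinder has run out: turn the footage counter's reset knob fully back to its zero stop first. Then take the bare steel spindle, which is longer than the opening between the tray's two covers, out through that opening by sliding and tilting it. Finish holding it in the gripper, still and roughly level, the whole spindle at least 8 cm above the covers, ready for the next roll, and leave the other things on the bench where they are.

Things in the scene. Friction and masses are not known exactly. Their poses are not given: they have to be found in the camera images.
- rewinder: fixed grey rewinder tray, 140 mm wide (its x), 325 long (its y), counter housing at its +y end. Origin on the bench under the centre of the opening, z up. Base 12 mm thick; walls 5 mm, 48 mm high beside the opening. Opening 175 mm long (y -88 to 87), 130 wide inside, between two covers (4 mm, underside at z 64, top 68 mm). End walls' inner faces at y = 182 and -133. All mm
- deep_lip (a point): middle of the deep cover's edge on the opening, on its upper face (rewinder x 0, y 87, z 68 mm). The deep cover, dark steel, runs 100 mm on in +y to the counter housing (92 x 86 mm, 46 high, centred at rewinder y 231 mm)
- short_lip (a point): middle of the short cover's edge on the opening, on its upper face (rewinder x 0, y -88, z 68 mm). The short cover runs 50 mm on in -y to the tray's end
- saddle (a point): one of two black V saddles in the tray, at the spindle's axis height (rewinder x 0, y -48, z 42 mm); the other is at y 112, under the deep cover. Each is 10 mm thick along y, 47 wide, up to 48 mm high. They carry the spindle along the rewinder's y; it slides along them easily
- spindle: loose bare steel bar, 18 mm diameter, 240 mm long (its y) with 12 mm long, 12 mm thick end journals; 0.11 to 0.23 kg. Origin: its centre, on its axis. It lies in the saddles, end b (-y) 14 to 26 mm under the short cover, end a under the deep cover with 44 to 56 mm to spare before the end wall; lying flat it has 13 mm of room below the covers. It may roll about its axis
- spindle_end_a (a point): centre of the spindle's end face at its own y = +120 mm (under the deep cover at the start)
- spindle_end_b (a point): centre of the spindle's end face at its own y = -120 mm (under the short cover at the start)
- reset_knob_grip (a point): point on the knob's vertical axis, at the height to grip it: the middle of the knob's bar grip. The point turns with the knob, and the bar lies along its x axis
- reset_knob (a joint): turn of the black reset knob on the counter (rad): 0 at its zero stop, growing clockwise seen from above; it starts at 0.7 to 1.3 and so is turned back counterclockwise. At 0 the bar lies along the rewinder's x. Light friction (0.03 N m), no spring
- tape_green: bystander: roll of green tape lying flat, 94 mm across, 48 mm high; origin at the centre of its underside
- tape_clear: bystander: roll of clear tape lying flat, 102 mm across, 50 mm high; origin at the centre of its underside
- label_roll: bystander: roll of white labels lying flat, 73 mm across, 36 mm high; origin at the centre of its underside
- putty_tin: bystander: flat round brown tin, 62 mm across, 23 mm high; origin at the centre of its underside

How it is judged:
By the outcome, as a careful person would: the job done as asked, in the order asked, and still so for the second after the job is handed in, while the arm keeps its last pose, push and grip.
It also fails if it takes over 53 s, if anything falls off the work surface, if the arm or the gripper's body presses on something with over 40 N, if the wrist force passes 120 N, or if a joint passes its speed limit or range.

## Robot

A 6-joint arm with a two-finger parallel gripper is mounted at the origin on a cart in front of the work surface, level with it; the furniture and walls round the work are solid. World frame = base frame: x ahead of the robot, y to its left, z up, the work surface at z = 0. Lengths are in m, angles in rad, forces in N, time in s.
With the tool pointing down it reaches from about 0.3 to 0.875 m from the base axis. Payload 6.4 kg.
Tool frame: the origin (TCP) lies midway between the tips of the shut fingers; the grasp point (between the pads) lies 19 mm behind it; z points along the fingers, y is the line along which they close (so a half turn about z gives the same grasp; the last joint's range is limited). The gripper opens to 85 mm and grips with 20 to 120 N. Pads are 22 mm wide; open, the fingers measure 114 mm over their backs; the gripper's body (76 mm by 85 mm) begins 54 mm behind the grasp point. The pads swing forward as they close: fully open they stand 13 mm farther back than shut.
Start: joints at [1.095, 0.181, 1.607, -0, 1.354, -0.206], TCP at [0.153, 0.554, 0.231] pointing down, gripper open.
Joint ranges: [-2.99, 2.99], [-0.89, 2.07], [0.3, 2.58], [-1.14, 4.28], [0, 2.63], [-3.12, 3.12]. Speed limits (rad/s): [2.57, 2.57, 3.01, 3.14, 3.14, 3.14].

## Interface

Orientations are given as a unit quaternion [w, x, y, z].
In Python, from bench import sensors, vision, ctrl gives the robot as it stands.
- The arm moves only by the tool carry_out, never from a script. Its argument "deltas" is text: rows parted by semicolons, each of 7 numbers parted by spaces: the shift along the tool's x, y, z in mm, then the turn, a rotation vector about the tool's x, y, z in rad, then the closure, from 0 (fully open) to 1 (shut). In form: tx ty tz ax ay az claw; .... A call has 1 to 12 rows; each row is the pose to reach, as a shift and turn from the pose commanded when the call began, along the tool's axes at that moment; what a row does not reach only later rows make up. A row lasts 1/8 s, in which the tool goes at most 62.5 mm and 10.7 degrees, less where a joint would pass 70% of its speed; a pose out of reach is approached as far as the arm can. A call with a gripper value outside its range is refused whole. The fingers move at their own pace and stop on an object; the grip force is fixed at half the most. Time passes only in rows, so rows that repeat a pose let the fingers close. It gives the time, the measured TCP pose, the force, the opening and the grip force at its end, in the units of the state.
- sensors.get_obs(): the state, without advancing time (a new reading comes with each control period).
- vision.camera(name): name is "side" or "top"; returns the picture (480x640x3 uint8, blue, green, red); there is no depth.
- vision.camera_model(name): a dict with "K" (3x3 intrinsics, pixels), "extrinsics" (4x4, takes a point from world to camera coordinates). Camera axes: x right, y down, z forward; pixel columns grow to the right and rows downward; lengths in m; the calibration is good to about 2 mm. A picture is of the moment at which its call begins. camera_model takes no time and is no camera call.
- ctrl.hand_in(): hands the job in; it is judged then, once.
The state is a dict: "time_s": time; "q": joint angles; "dq": joint speeds; "joint_efforts": joint torques, N m; "eef_pos": TCP position; "eef_rot": TCP orientation; "wrist_force": force on the tool from outside, world axes, zero at the start; "torque": the same for the moment, N m; "opening": opening from 0.0 (shut) to 1.0 (fully open); "grasp_force": force on a finger pad.
Only numpy, scipy, OpenCV 4.12 (cv2) and the standard library are available. Lean on these libraries where they do the work, as an engineer would, in place of code of your own. Each camera call takes 0.05 s, during which the arm holds its last target. There are 200 camera calls.

## Working session

There is one attempt and no reset: what is moved stays moved. The work goes in short steps, Python scripts to look and compute and a tool call to move; the robot and the scene stay as the last step left them, time stands still between calls to the robot, and variables do not carry over. Pictures are saved under pics/ and viewed, at most 11 in all, crops included, and the job is handed in when it is done.

Besides the shell and the picture viewer there is one more tool, called as name(argument=value, ...) on one line, values as JSON. carry_out: Moves the arm, as the interface text tells. Its arguments: {"type":"object","properties":{"deltas":{"type":"string"}},"required":["deltas"]}

```bash
ls; mkdir -p pics; python3 - <<'E'
from bench import sensors, vision, ctrl
import cv2
for n in("top","side"):
    cv2.imwrite(f"pics/{n}0.png",vision.camera(n)); m=vision.camera_model(n); print(m["K"],m["extrinsics"])
print(sensors.get_obs())
E
```

```text
pics
[[515.67256116   0.         325.37091432]
 [  0.         515.67256116 233.0214328 ]
 [  0.           0.           1.        ]] [[ 1.79262460e-02 -9.99839073e-01 -6.91690789e-04  1.24911284e-01]
 [-9.80018278e-01 -1.74338014e-02 -1.98141964e-01  5.63023790e-01]
 [ 1.98098019e-01  4.22981122e-03 -9.80173089e-01  1.28688598e+00]
 [ 0.00000000e+00  0.00000000e+00  0.00000000e+00  1.00000000e+00]]
[[582.72796867   0.         325.88493268]
 [  0.         582.72796867 248.68175637]
 [  0.           0.           1.        ]] [[ 0.88954602 -0.45682635  0.0041902  -0.44956659]
 [-0.28369193 -0.55955627 -0.77872696  0.30256913]
 [ 0.35808765  0.69152474 -0.627349    1.6042627 ]
 [ 0.          0.          0.          1.        ]]
{'time_s': 0.1, 'q': array([ 1.09470343e+00,  1.81494675e-01,  1.60789943e+00, -4.62941375e-06,
        1.35379345e+00, -2.06300264e-01]), 'dq': array([ 6.15813830e-04, -8.92371972e-04, -2.46224205e-04,  1.66972470e-03,
        4.04253832e-05,  2.93566568e-04]), 'joint_efforts': array([ 3.93111777e-04, -4.45881593e+01, -3.52232802e+01, -3.96141650e-04,
        4.13292000e-03,  3.53242854e-05]), 'eef_pos': array([0.15300976, 0.55375711, 0.23046268]), 'eef_rot': array([-2.64709081e-04,  1.34487031e-01,  9.90915033e-01, -7.52237599e-04]), 'wrist_force': array([0.01483841, 0.49141261, 0.14463143]), 'torque': array([ 0.06455497, -0.07872501,  0.03691562]), 'grasp_force': 0.0, 'opening': 1.0004828927248302}
```

View pics/top0.png

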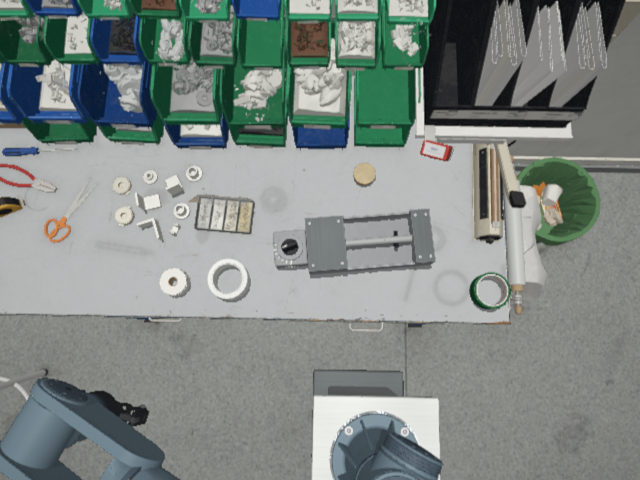

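View pics/side0.png

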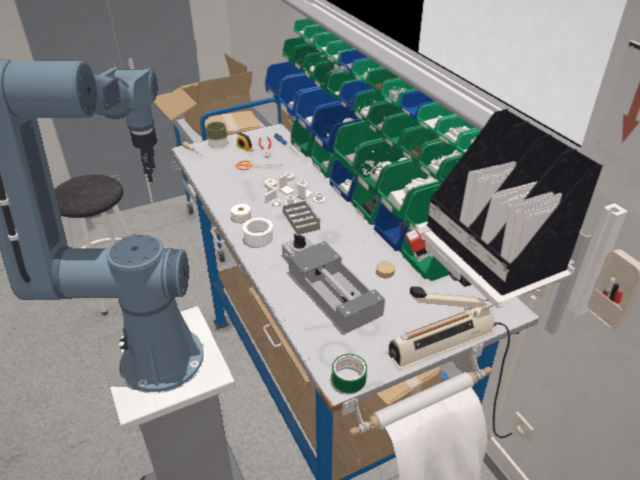

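The tray lies in the top view at columns 272–436, rows 207–275. The counter housing is at its left end (290,247), and the tray is turned a few degrees. I'll enlarge crops of both views.

```bash
python3 - <<'E'
import cv2,numpy as np
a=cv2.imread("pics/top0.png")[198:288,265:445]; b=cv2.imread("pics/side0.png")[225:335,275:395]
cv2.imwrite("pics/c1.png",cv2.resize(a,(720,360),interpolation=cv2.INTER_CUBIC))
cv2.imwrite("pics/c2.png",cv2.resize(b,(600,550),interpolation=cv2.INTER_CUBIC))
E
```

```text
(no output)
```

View pics/c1.png

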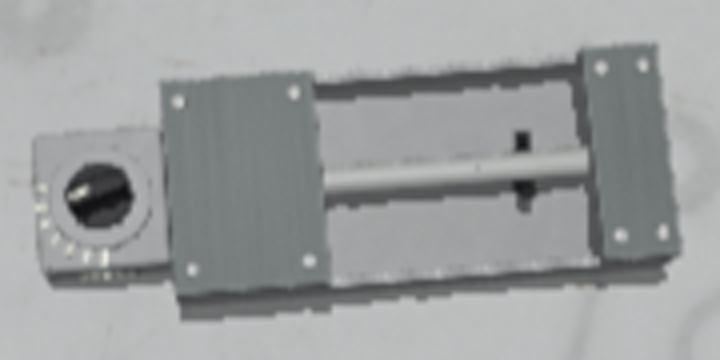

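View pics/c2.png

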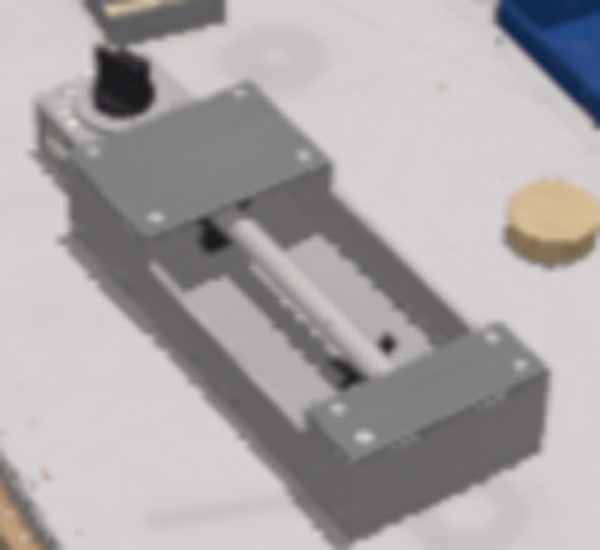

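```bash
cat > h.py <<'E'
import numpy as np, cv2
from bench import sensors, vision, ctrl
from scipy.optimize import least_squares
from scipy.spatial.transform import Rotation as R
CM={n:vision.camera_model(n) for n in("top","side")}
def proj(n,P):
    m=CM[n];P=np.atleast_2d(P);E=m["extrinsics"];c=P@E[:3,:3].T+E[:3,3];u=c@m["K"].T;return u[:,:2]/u[:,2:]
def ray(n,uv,z):
    m=CM[n];E=m["extrinsics"];Rm=E[:3,:3];o=-Rm.T@E[:3,3];d=Rm.T@np.linalg.solve(m["K"],[*uv,1]);return o+d*(z-o[2])/d[2]
def w(pose,P):
    x,y,a=pose;return np.atleast_2d(P)@np.array([[np.cos(a),-np.sin(a),0],[np.sin(a),np.cos(a),0],[0,0,1]]).T+[x,y,0]
E
python3 - <<'E'
from h import *
C=np.array([[70,187],[70,87],[-70,87],[-70,187],[70,-88],[70,-138],[-70,-138],[-70,-88]])/1e3
C=np.c_[C,np.full(8,.068)]
t=np.array([[162,82],[312,72],[328,283],[182,294],[582,48],[655,43],[680,250],[605,258]])/4+[265,198]-.4
s=np.array([[250,85],[330,163],[150,235],[78,165],[497,323],[550,370],[355,458],[312,405]])/5+[275,225]-.4
f=lambda p:np.r_[(proj("top",w(p,C))-t).ravel(),(proj("side",w(p,C))-s).ravel()]
r=least_squares(f,[.57,0,.05],loss="soft_l1");print(r.x);print(f(r.x).reshape(2,8,2).round(1))
np.save("pose.npy",r.x)
for n,p in(("top",[290,247]),("side",[299,243])):
    print(n,proj(n,w(r.x,[[0,.231,.046],[0,.231,.07],[0,.231,.09]])))
A=cv2.resize(cv2.imread("pics/top0.png")[230:266,272:308],(396,396),interpolation=cv2.INTER_CUBIC)
B=cv2.resize(cv2.imread("pics/side0.png")[226:262,281:317],(396,396),interpolation=cv2.INTER_CUBIC)
cv2.imwrite("pics/k.png",cv2.convertScaleAbs(np.hstack([A,B]),alpha=1.5,beta=0))
E
```

```text
[ 0.54680561 -0.00296574  0.10204309]
[[[-0.7 -0.2]
  [ 0.1 -0.8]
  [ 1.1 -0.3]
  [-1.6  0.3]
  [-0.5 -0.3]
  [ 0.3 -0.7]
  [ 0.8  0.6]
  [ 0.1  0.2]]

 [[-0.2 -0.9]
  [ 1.  -0.1]
  [-0.8  1.3]
  [-2.8 -2.2]
  [ 0.8 -0.4]
  [ 0.5  0. ]
  [-0.1  1.1]
  [-1.4  1.2]]]
top [[289.92986601 247.24441208]
 [289.29316965 245.64364054]
 [288.74503172 244.26552117]]
side [[299.3172584  246.06303202]
 [299.13800117 240.32410112]
 [298.9864408  235.47188667]]
```

View pics/k.png

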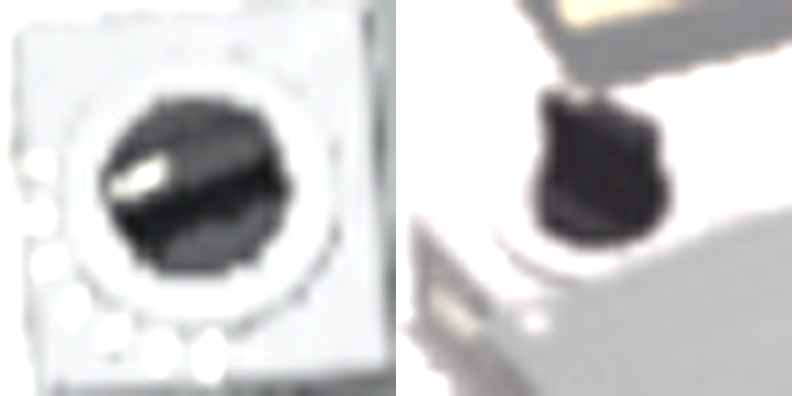

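The knob bar runs from (110,190) to (165,165) in the left crop, about 24° above the image row. Its top is near row 236 in the side view, which puts it at z≈0.088. I'll work out the bar angle, check the spindle axis and compute the first move.

```bash
cat >> h.py <<'E'
pose=np.load("pose.npy")
def tool(yang,tilt=0):
    "tool down, closing axis y at world angle yang, then tilted about tool y"
    y=np.array([np.cos(yang),np.sin(yang),0]);z=np.array([0,0,-1.]);x=np.cross(y,z)
    return R.from_matrix(np.c_[x,y,z])*R.from_rotvec([0,tilt,0])
def delta(P,Rt):
    o=sensors.get_obs();q=o["eef_rot"];Rc=R.from_quat([*q[1:],q[0]])
    print("d mm",(Rc.inv().apply(np.array(P)-o["eef_pos"])*1e3).round(1),"rot",(Rc.inv()*Rt).as_rotvec().round(3))
E
python3 - <<'E'
from h import *
a=ray("top",np.array([110,190])/11+[272,230],.088);b=ray("top",np.array([165,165])/11+[272,230],.088)
d=b-a;print("bar pointer ang",np.arctan2(d[1],d[0]),a,b)
a=ray("top",np.array([140,225])/11+[272,230],.065);b=ray("top",np.array([275,165])/11+[272,230],.065)
d=b-a;print("bar base ang",np.arctan2(d[1],d[0]),a,b)
a=ray("top",np.array([325,183])/4+[264.6,197.6],.045);b=ray("top",np.array([590,165])/4+[264.6,197.6],.045)
d=a-b;print("spindle yaw",np.arctan2(-d[0],d[1]))
c,s=np.cos(pose[2]),np.sin(pose[2])
for p in(a,b): q=p[:2]-pose[:2];print("rew",q[0]*c+q[1]*s,-q[0]*s+q[1]*c)
k=w(pose,[[0,.231,.1]])[0];print(k)
delta(k,tool(.43))
E
```

```text
bar pointer ang -1.1179506520813436 [0.51560753 0.24378958 0.088     ] [0.52166523 0.23133977 0.088     ]
bar base ang -1.1271864778538747 [0.51139414 0.23854291 0.065     ] [0.52618789 0.20741115 0.065     ]
spindle yaw 0.0866767064849057
rew -0.0018187836080562052 0.0845109092816994
rew -0.004494717626168526 -0.08961743553342484
[0.52327454 0.22683263 0.1       ]
d mm [-444.  -216.2  130.7] rot [-0.002  0.     0.871]
```

carry_out(deltas="-60 -28 0 0 0 0.15 0.2; -120 -57 0 0 0 0.3 0.3; -175 -85 0 0 0 0.45 0.3; -230 -112 20 0 0 0.6 0.3; -285 -140 40 0 0 0.75 0.3; -340 -166 60 0 0 0.85 0.3; -395 -192 80 0 0 0.85 0.3; -444 -216 100 0 0 0.85 0.3; -444 -216 111 0 0 0.85 0.3; -444 -216 111 0 0 0.85 0.3; -444 -216 111 0 0 0.85 0.3")

```text
time_s: 1.48
eef_pos: [0.5227, 0.2288, 0.1206]
eef_rot: [-0.0, 0.531, 0.848, 0.0]
wrist_force: [-0.0, 0.1, 0.3]
opening: 0.7
grasp_force: 0.0
```

```bash
python3 - <<'E'
from h import *
k=w(pose,[[0,.231,.063]])[0]
delta(k,tool(.45)); o=sensors.get_obs();print(o["q"],o["opening"],o["wrist_force"])
E
```

```text
d mm [-2.  -0.4 57.6] rot [-0.    -0.     0.002]
[ 2.04471191e-01  2.94203825e-01  1.70903956e+00  3.54892663e-04
  1.13858387e+00 -2.48067905e-01] 0.7001315067638981 [-0.03288154  0.11723573  0.26663818]
```

carry_out(deltas="-2 0 20 0 0 0 0.3; -2 0 40 0 0 0 0.3; -2 0 52 0 0 0 0.3; -2 0 57 0 0 0 0.3; -2 0 57 0 0 0 1; -2 0 57 0 0 0 1; -2 0 57 0 0 0 1; -2 0 57 0 0 0 1; -2 0 57 0 0 0 1; -2 0 57 0 0 0 1")

```text
time_s: 2.72
eef_pos: [0.5254, 0.2262, 0.0642]
eef_rot: [0.001, 0.531, 0.847, 0.001]
wrist_force: [1.0, 1.3, 5.7]
opening: 0.148
grasp_force: 61.4
```

```bash
python3 - <<'E'
from h import *
o=sensors.get_obs();print(o["wrist_force"],o["torque"],o["opening"],o["grasp_force"])
A=cv2.resize(vision.camera("top")[220:280,262:322],(400,400),interpolation=cv2.INTER_CUBIC)
B=cv2.resize(vision.camera("side")[205:265,271:331],(400,400),interpolation=cv2.INTER_CUBIC)
cv2.imwrite("pics/k2.png",np.hstack([A,B]))
E
```

```text
[0.95239873 1.25268204 5.69274182] [ 0.1280441  -0.10357186 -0.01041376] 0.14825657040302156 61.4211630821228
```

View pics/k2.png

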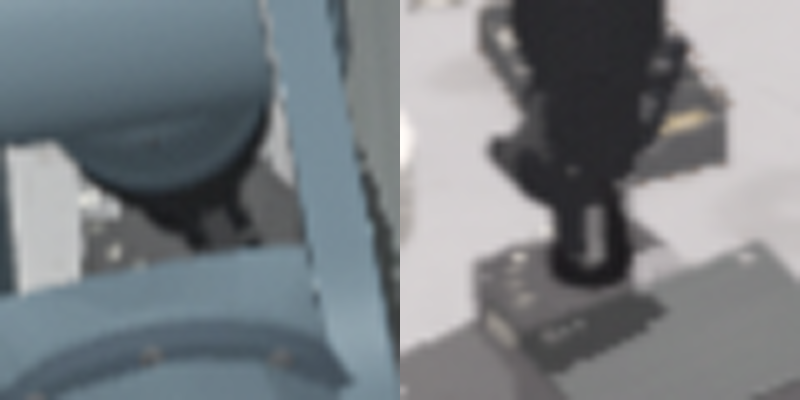

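The fingers hold the bar (right half, about (590,245)), with an opening of 12.6 mm and a 61 N grip. I'll turn it back counterclockwise.

carry_out(deltas="0 0 0 0 0 -0.15 1; 0 0 0 0 0 -0.3 1; 0 0 0 0 0 -0.45 1; 0 0 0 0 0 -0.6 1; 0 0 0 0 0 -0.75 1; 0 0 0 0 0 -0.9 1; 0 0 0 0 0 -1.05 1; 0 0 0 0 0 -1.1 1; 0 0 0 0 0 -1.1 1")

```text
time_s: 3.95
eef_pos: [0.5269, 0.2283, 0.0643]
eef_rot: [0.003, 0.01, 1.0, 0.002]
wrist_force: [6.5, 11.5, -1.8]
opening: 0.146
grasp_force: 60.4
```

```bash
python3 - <<'E'
from h import *
o=sensors.get_obs();print(o["wrist_force"],o["torque"],o["opening"],o["q"])
E
```

```text
[ 6.54812388 11.53972119 -1.80160561] [ 1.86490027 -1.0533106  -0.00569813] 0.14617267686739285 [ 0.20042206  0.37853248  1.73114759  0.00384294  1.02523025 -1.35265371]
```

carry_out(deltas="0 0 0 0 0 -0.05 1; 0 0 0 0 0 -0.1 1; 0 0 0 0 0 -0.15 1; 0 0 0 0 0 -0.15 1")

```text
time_s: 4.45
eef_pos: [0.5269, 0.2286, 0.0643]
eef_rot: [0.003, -0.064, 0.998, 0.003]
wrist_force: [7.2, 12.6, -1.2]
opening: 0.151
grasp_force: 63.5
```

```bash
python3 - <<'E'
from h import *
o=sensors.get_obs();print(o["wrist_force"],o["torque"],o["opening"],o["q"])
r=o["eef_rot"];y=R.from_quat([*r[1:],r[0]]).as_matrix()[:,1];print(np.arctan2(y[1],y[0])-np.pi/2-pose[2])
E
```

```text
[ 7.18330432 12.61278884 -1.21283672] [ 1.98915931 -1.09174098 -0.96564837] 0.15134272665887297 [ 0.20039792  0.37850498  1.73112076  0.00509788  1.02513705 -1.50107507]
0.026018484694000144
```

Torque about z has jumped to about 1 N m, so the knob is at its stop. I'll release, rise and compute the spindle approach.

carry_out(deltas="0 0 0 0 0 -0.01 1; 0 0 0 0 0 -0.01 0.5; 0 0 0 0 0 -0.01 0.5; 0 0 0 0 0 -0.01 0.5; 0 0 -20 0 0 -0.01 0.5; 0 0 -50 0 0 -0.01 0.5; 0 0 -80 0 0 -0.01 0.5; 0 0 -80 0 0 -0.01 0.5")

```text
time_s: 5.45
eef_pos: [0.5263, 0.2261, 0.1459]
eef_rot: [0.003, -0.07, 0.998, 0.0]
wrist_force: [0.4, -0.4, -0.7]
opening: 0.503
grasp_force: 0.0
```

```bash
python3 - <<'E'
from h import *
p=w(pose,[[-.0015,-.005,.15]])[0]; print(p)
delta(p,tool(.098)); o=sensors.get_obs();print(o["wrist_force"],o["opening"],o["q"])
E
```

```text
[ 0.54582274 -0.00809253  0.15      ]
d mm [  13.3 -234.6   -4.2] rot [0.004 0.004 1.613]
[ 0.37343437 -0.35669378 -0.68045368] 0.5034900068103588 [ 1.98710881e-01  2.62614452e-01  1.69154337e+00 -1.69607241e-04
  1.18239083e+00 -1.51208553e+00]
```

carry_out(deltas="0 -20 -4 0 0 0.17 0.5; 2 -45 -4 0 0 0.34 0.5; 4 -70 -4 0 0 0.51 0.5; 6 -95 -4 0 0 0.68 0.5; 8 -120 -4 0 0 0.85 0.5; 9 -145 -4 0 0 1.02 0.5; 10 -170 -4 0 0 1.19 0.5; 11 -195 -4 0 0 1.36 0.5; 13 -220 -4 0 0 1.53 0.5; 13 -235 -4 0.004 0.004 1.613 0.5; 13 -235 -4 0.004 0.004 1.613 0.5; 13 -235 -4 0.004 0.004 1.613 0.5")

```text
time_s: 6.95
eef_pos: [0.5438, -0.0081, 0.1465]
eef_rot: [-0.002, 0.671, 0.741, -0.002]
wrist_force: [0.1, 0.4, -0.5]
opening: 0.503
grasp_force: 0.0
```

```bash
python3 - <<'E'
from h import *
p=w(pose,[[-.0015,-.005,.030]])[0]
delta(p,tool(.098))
A=cv2.resize(vision.camera("top")[180:300,255:455],(600,360),interpolation=cv2.INTER_CUBIC)
B=cv2.resize(vision.camera("side")[215:335,275:395],(360,360)[::1],interpolation=cv2.INTER_CUBIC)
cv2.imwrite("pics/k3.png",np.hstack([cv2.resize(A,(440,264)),cv2.resize(B,(264,264))]))
E
```

```text
d mm [ -0.3   2.7 116.5] rot [-0.006 -0.001  0.002]
```

View pics/k3.png

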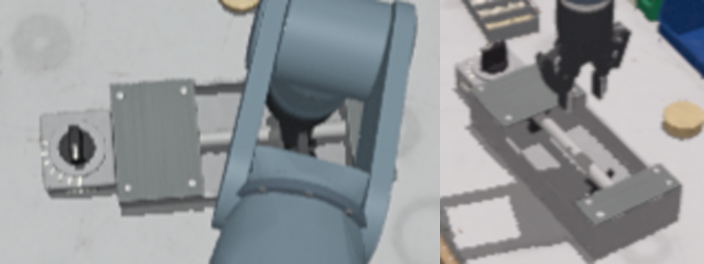

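The knob pointer now points along the tray's x (left half, (77,140)), so it reads zero. The gripper is centred over the spindle, so I'll descend and grip.

carry_out(deltas="0 2 30 -0.006 0 0 0.5; 0 2 60 -0.006 0 0 0.5; 0 2 90 -0.006 0 0 0.5; 0 2 108 -0.006 0 0 0.5; 0 2 116 -0.006 0 0 0.5; 0 2 116 -0.006 0 0 0.5; 0 2 116 -0.006 0 0 1; 0 2 116 -0.006 0 0 1; 0 2 116 -0.006 0 0 1; 0 2 116 -0.006 0 0 1; 0 2 116 -0.006 0 0 1")

```text
time_s: 8.43
eef_pos: [0.548, -0.0089, 0.0328]
eef_rot: [0.002, 0.672, 0.741, 0.002]
wrist_force: [5.5, 1.0, 6.6]
opening: 0.185
grasp_force: 59.3
```

```bash
python3 - <<'E'
from h import *
o=sensors.get_obs();print(o["wrist_force"],o["torque"],o["opening"],o["grasp_force"],o["eef_pos"])
for y in(-.005,.035): delta(w(pose,[[-.0015,y,.034]])[0],tool(.098))
E
```

```text
[5.53272644 0.99305705 6.6183117 ] [ 0.16028951 -0.77676661  0.01344126] 0.1848121654386564 59.27131533622742 [ 0.54800916 -0.00885556  0.03284602]
d mm [ 1.  -2.1 -1.2] rot [ 0.005  0.001 -0.   ]
d mm [41.  -2.3 -1.2] rot [ 0.005  0.001 -0.   ]
```

carry_out(deltas="0 1 -2 0 0 0 1; 0 2 -4 0 0 0 1; 5 2 -4 0 0 0 1; 12 2 -4 0 0 0 1; 20 2 -4 0 0 0 1; 28 2 -4 0 0 0 1; 34 2 -4 0 0 0 1; 38 2 -4 0 0 0 1; 38 2 -4 0 0 0 1; 38 2 -4 0 0 0 1")

```text
time_s: 9.68
eef_pos: [0.5442, 0.0294, 0.0353]
eef_rot: [0.0, 0.672, 0.741, 0.0]
wrist_force: [0.5, -0.1, -1.4]
opening: 0.184
grasp_force: 58.8
```

```bash
python3 - <<'E'
from h import *
o=sensors.get_obs();print(o["wrist_force"],o["torque"],o["opening"],o["grasp_force"],o["eef_pos"])
A=cv2.resize(vision.camera("top")[195:285,260:440],(400,200),interpolation=cv2.INTER_CUBIC)
B=cv2.resize(vision.camera("side")[215:335,275:395],(400,400),interpolation=cv2.INTER_CUBIC)
cv2.imwrite("pics/k4.png",np.hstack([np.vstack([A,A*0]),B]))
E
```

```text
[ 0.52120029 -0.12406215 -1.42040711] [-0.01631057 -0.01380962  0.04420375] 0.18382617057095252 58.834081292152405 [0.54422071 0.02936057 0.03531548]
```

View pics/k4.png

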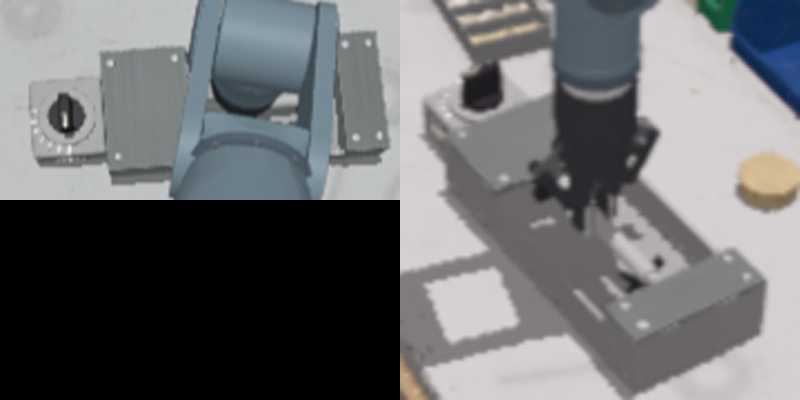

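End b is out from under the short cover (right half, (655,265)), and the spindle is clear of the saddles with only its weight on the wrist. Next I tilt it about the deep saddle.

carry_out(deltas="0 0 -3.5 0 -0.04 0 1; 0 0 -8 0 -0.1 0 1; -0.5 0 -12 0 -0.15 0 1; 0 0 -16 0 -0.2 0 1; 0 0 -20 0 -0.25 0 1; 0 0 -20 0 -0.25 0 1; 0 0 -20 0 -0.25 0 1")

```text
time_s: 10.65
eef_pos: [0.5441, 0.0294, 0.0551]
eef_rot: [0.092, 0.667, 0.735, -0.083]
wrist_force: [0.8, -0.4, -1.0]
opening: 0.182
grasp_force: 58.7
```

```bash
python3 - <<'E'
from h import *
o=sensors.get_obs();print(o["wrist_force"],o["torque"],o["opening"],o["grasp_force"],o["eef_pos"])
B=cv2.resize(vision.camera("side")[215:335,275:395],(500,500),interpolation=cv2.INTER_CUBIC)
cv2.imwrite("pics/k5.png",B)
E
```

```text
[ 0.75822664 -0.44509491 -1.01492628] [0.16602485 0.0192019  0.01236589] 0.18160635533286149 58.67089569568634 [0.54407839 0.02943123 0.05513772]
```

View pics/k5.png

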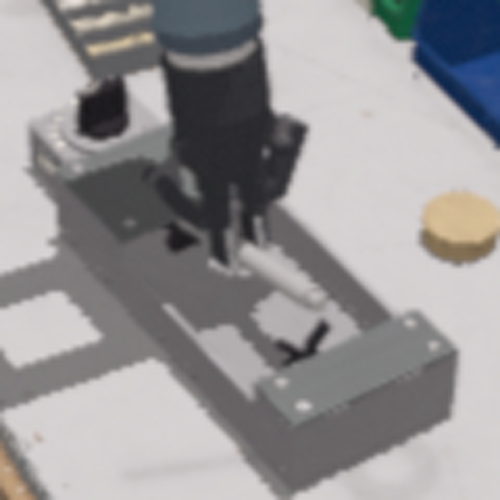

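```bash
python3 - <<'E'
from h import *
for y in(-.064,-.07,-.076):
  for z in(.08,.09): print(y,z,proj("side",w(pose,[[0,y,z]])).round(1))
print(proj("side",w(pose,[[0,.033,.0655]])))
E
```

```text
-0.064 0.08 [[351.  289.9]]
-0.064 0.09 [[351.1 287.3]]
-0.07 0.08 [[352.1 291. ]]
-0.07 0.09 [[352.2 288.5]]
-0.076 0.08 [[353.3 292.2]]
-0.076 0.09 [[353.4 289.7]]
[[332.59693975 275.11848155]]
```

End b shows at side pixel (353,287), matching the expected point near y −70, z 90 mm. I'll pull it out along its own axis.

carry_out(deltas="-10 0 0 0 0 0 1; -22 0 0 0 0 0 1; -34 0 0 0 0 0 1; -46 0 0 0 0 0 1; -58 0 0 0 0 0 1; -70 0 0 0 0 0 1; -82 0 0 0 0 0 1; -94 0 0 0 0 0 1; -106 0 0 0 0 0 1; -118 0 0 0 0 0 1; -125 0 0 0 0 0 1; -125 0 0 0 0 0 1")

```text
time_s: 12.2
eef_pos: [0.5561, -0.0916, 0.0864]
eef_rot: [0.093, 0.667, 0.735, -0.083]
wrist_force: [-0.4, 0.4, -2.1]
opening: 0.186
grasp_force: 58.7
```

```bash
python3 - <<'E'
from h import *
o=sensors.get_obs();print(o["wrist_force"],o["torque"],o["opening"],o["grasp_force"],o["eef_pos"])
B=cv2.resize(vision.camera("side")[215:335,275:395],(500,500),interpolation=cv2.INTER_CUBIC)
cv2.imwrite("pics/k6.png",B)
p=o["eef_pos"].copy();p[2]=.24;delta(p,tool(.098,-.25));delta(p,tool(.098))
E
```

```text
[-0.39962387  0.3681639  -2.13666641] [ 0.16163365  0.03333529 -0.015877  ] 0.1857258659318332 58.672412037849426 [ 0.55605579 -0.09155867  0.0863979 ]
d mm [ -38.5    0.3 -148.9] rot [ 0.001 -0.    -0.001]
d mm [ -38.5    0.3 -148.9] rot [ 0.001  0.25  -0.001]
```

View pics/k6.png

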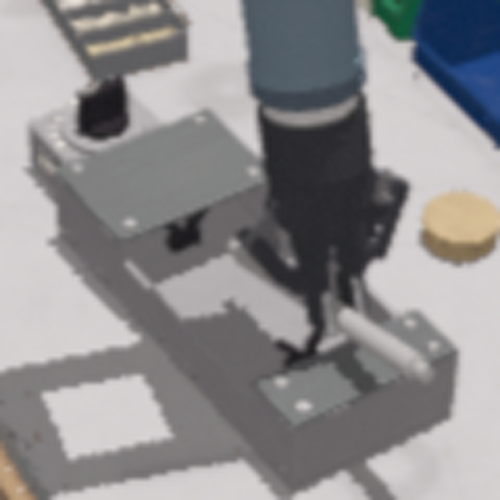

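End a is free of the deep cover (crop (235,242)). I'll lift straight up, then level it.

carry_out(deltas="-4 0 -16 0 0 0 1; -10 0 -39 0 0 0 1; -17 0 -64 0 0 0 1; -23 0 -89 0 0 0 1; -30 0 -115 0 0 0 1; -36 0 -140 0 0 0 1; -38 0 -149 0 0.06 0 1; -38 0 -149 0 0.12 0 1; -38 0 -149 0 0.19 0 1; -38 0 -149 0 0.25 0 1; -38 0 -149 0 0.25 0 1; -38 0 -149 0 0.25 0 1")

```text
time_s: 13.75
eef_pos: [0.5557, -0.0907, 0.2405]
eef_rot: [0.001, 0.671, 0.741, 0.0]
wrist_force: [-0.4, 0.6, -1.0]
opening: 0.185
grasp_force: 58.7
```

```bash
python3 - <<'E'
from h import *
o=sensors.get_obs();print(o["wrist_force"],o["opening"],o["grasp_force"],o["eef_pos"],o["eef_rot"],abs(o["dq"]).max())
A=vision.camera("top")[180:300,260:460]
B=vision.camera("side")[170:340,260:430]
cv2.imwrite("pics/k7.png",np.hstack([cv2.resize(A,(400,240)),cv2.resize(B,(240,240))]))
cv2.imwrite("pics/k7.png",np.hstack([cv2.copyMakeBorder(cv2.resize(A,(400,240)),0,160,0,0,0),cv2.resize(B,(400,400))]))
print(proj("side",w(pose,[[0,-.2,.25],[0,.04,.25]])))
E
```

```text
[-0.35900477  0.62889072 -0.96623225] 0.18463702419980615 58.67579698562622 [ 0.55574082 -0.09066117  0.2404612 ] [8.82308434e-04 6.71434947e-01 7.41062974e-01 3.53210241e-05] 0.0064868066058344975
[[383.06569075 271.81206451]
 [331.98119719 225.37338802]]
```

View pics/k7.png

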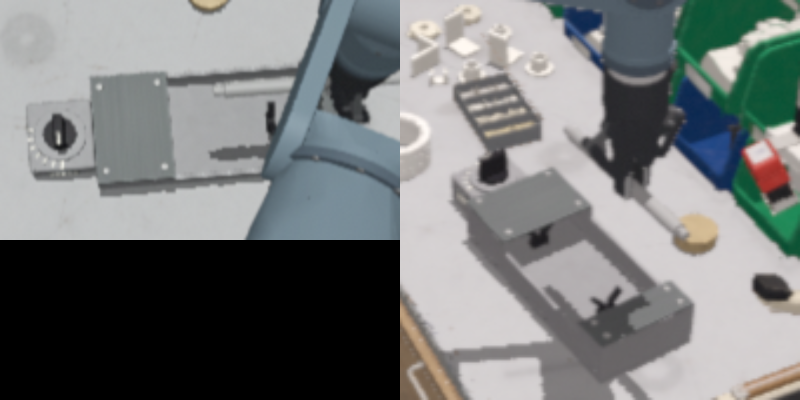

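The spindle hangs level: its ends at side pixels (332,225) and (381,269) match the projection of a level bar at z ≈ 0.25 m. The knob is still at zero.

```bash
python3 -c "
from bench import ctrl
print(ctrl.hand_in())"
```

```text
the job is handed in; nothing more can be done
None
```

I turned the reset knob back to its zero stop, then took the spindle out through the opening; the arm now holds it still and level about 17 cm above the covers, the other items weren't touched, and the job is handed in.

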